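# Put the specimen pots away in the covered box

### The arm

A 6-joint arm with a two-finger parallel gripper is mounted at the origin on the work surface. World frame = base frame: x ahead of the robot, y to its left, z up, the work surface at z = 0. Lengths are in mm, angles in rad, forces in N, time in s.
With the tool pointing down it reaches from about 350 to 875 mm from the base axis. Payload 15.5 kg.
Tool frame: the origin (TCP) lies midway between the tips of the shut fingers; the grasp point (between the pads) lies 19 mm behind it; z points along the fingers, y is the line along which they close (so a half turn about z gives the same grasp; the last joint's range is limited). The gripper opens to 85 mm and grips with 20 to 120 N. Pads are 22 mm wide; open, the fingers measure 114 mm over their backs; the gripper's body (76 mm by 85 mm) begins 54 mm behind the grasp point. The pads swing forward as they close: fully open they stand 13 mm farther back than shut.
Start: joints at [-1.323, 0.494, 1.345, -0, 1.302, -0.096], TCP at [210.668, -588.426, 231.277] pointing down, gripper open.
Joint ranges: [-2.91, 2.91], [-0.82, 2.16], [0.22, 2.67], [-1.22, 4.37], [0.12, 2.79], [-3.08, 3.08]. Speed limits (rad/s): [1.89, 1.89, 2.57, 3.01, 3.01, 3.01].

### API

Orientations are given as a unit quaternion [w, x, y, z].
In Python, from cell import r, eyes, order gives the robot as it stands.
- The arm moves only by the shell command python3 -m pendant 'ROWS' [FORCE]. ROWS is a JSON object of lists of equal length, an entry for each row: "offset": the shift along the tool's x, y, z in cm, a list of three; "twist": the turn, a rotation vector about the tool's x, y, z in rad, a list of three; "fingers": the opening, from 0 (shut) to 1 (fully open). In form: {"offset": [[x, y, z], ...], "twist": [[ax, ay, az], ...], "fingers": [fingers, ...]}. A call has 1 to 8 rows; each row is the pose to reach, as a shift and turn from the pose commanded when the call began, along the tool's axes at that moment; what a row does not reach only later rows make up. A row lasts 1/8 s, in which the tool goes at most 62.5 mm and 10.7 degrees, less where a joint would pass 70% of its speed; a pose out of reach is approached as far as the arm can. A call with a gripper value outside its range is refused whole. The fingers move at their own pace and stop on an object; FORCE is the grip in N (left out, the last holds). Time passes only in rows, so rows that repeat a pose let the fingers close. It gives the time, the measured TCP pose, the force, the opening and the grip force at its end, in the units of the state.
- r.get_state(): the state, without advancing time (a new reading comes with each control period).
- eyes.snapshot(name): name is "scene" or "top" or "wrist"; returns a dict with "frame" (480x640x3 uint8, red, green, blue), "camera_matrix" (3x3 intrinsics, pixels), "k1" (the pictures are not rectified: a ray, as slopes to the right and down, at radius r is drawn at 1 + k1 r^2 times it, then the intrinsics apply), "R" (3x3) and "t" (3): a world point X has camera coordinates R X + t. Camera axes: x right, y down, z forward; pixel columns grow to the right and rows downward; lengths in mm; the calibration is good to about 2 mm. A picture is of the moment at which its call begins. There is no depth.
- order.job_done(): hands the job in; it is judged then, once.
The state is a dict: "time": time; "joint_pos": joint angles; "dq": joint speeds; "joint_torque": joint torques, N m; "ee_pos": TCP position; "tool_rot": TCP orientation; "contact_force": force on the tool from outside, world axes, zero at the start; "torque": the same for the moment, N m; "gripper_width": finger opening in mm; "grasp_force": force on a finger pad.
Only numpy, scipy, OpenCV 4.12 (cv2) and the standard library are available. Lean on these libraries where they do the work, as an engineer would, in place of code of your own. Each camera call takes 0.05 s, during which the arm holds its last target. There are 200 camera calls.

### The job

Put the specimen pots from the mat away in the specimen box. The pipette lies across the rails where the cover has to slide, so first lay it in its rest; then slide the cover fully open, stand every pot from the mat upright on the floor of the compartment that already holds a pot of its own shape (round with round, square with square), and slide the cover fully shut again. Leave the two stored pots about where they are, and leave the timer and the carton alone.

Things in the scene. Friction and masses are not known exactly. Their poses are not given: they have to be found in the camera images.
- box: fixed black box, 220 (x) x 214 (y) x 48 mm high; walls 4, floor 5 thick; a 6 mm divider along x makes two compartments 212 x 100 mm, centred at y = +53 and -53 mm. Origin: centre of underside. Two rails (tops 48 mm high, y = +-85 mm) run from its +x side to stop posts at x = 330 mm (62 mm high); the opening cover slides out over them
- cover (a joint): flat clear cover of the box, 220 x 214 x 6 mm, top face 55 mm above the bench, sliding along the box's +x axis onto the rails: 0 m = closed, 0.22 = fully open (the whole box uncovered); it stays where it is left and needs about 2 N
- cover_grip (a point): centre of the white bar on top of the cover near its -x edge, used to slide it: bar 16 mm (box x) x 80 mm (box y) x 28 mm high, this point 69 mm above the bench, bar top at 83 mm; it moves with the cover (95 mm on the -x side of the box's centre when closed)
- pipette: white pipette, 280 mm overall; handle square 26 x 26 mm from x = -110 to +45 mm, then a thinner 16 x 16 mm shaft to x = +130 mm, both flush underneath. Origin: underside of the handle near the centre of mass, x along the pipette to its tip, z up as it lies. At the start it lies across the two rails behind the cover
- pipette_mid (a point): centre of the pipette's handle section at its grip point: 13 mm above the pipette's origin; 48 mm above the bench when it lies in the rest
- rest: black pipette rest fixed to the bench, base 150 (its x) x 80 x 12 mm; two saddles at x = +55 and -55 mm, each 12 mm thick, saddle floor 35 mm above the bench, between cheeks 44 mm apart that rise to 55 mm. Origin: centre of the underside. The pipette lies in it along its x axis (either way round), its underside then 35 mm above the bench
- round1: round screw-lid specimen pot, white with a grey lid, 40 mm diameter, 34 mm high; one of those on the white mat on the bench at the robot's left; may be absent. Origin: centre of the underside, z up
- round2: round screw-lid specimen pot, white with a grey lid, 40 mm diameter, 34 mm high; one of those on the white mat on the bench at the robot's left; may be absent. Origin: centre of the underside, z up
- round3: round screw-lid specimen pot, white with a grey lid, 40 mm diameter, 34 mm high; one of those on the white mat on the bench at the robot's left; may be absent. Origin: centre of the underside, z up
- square1: square specimen pot, white with a grey lid, 38 x 38 mm (sides along its x and y), 34 mm high; one of those on the white mat on the bench at the robot's left; may be absent. Origin: centre of the underside, z up
- square2: square specimen pot, white with a grey lid, 38 x 38 mm (sides along its x and y), 34 mm high; one of those on the white mat on the bench at the robot's left; may be absent. Origin: centre of the underside, z up
- square3: square specimen pot, white with a grey lid, 38 x 38 mm (sides along its x and y), 34 mm high; one of those on the white mat on the bench at the robot's left; may be absent. Origin: centre of the underside, z up
- round0: round screw-lid specimen pot, white with a grey lid, 40 mm diameter, 34 mm high; one of those stored in the box from the start. Origin: centre of the underside, z up
- square0: square specimen pot, white with a grey lid, 38 x 38 mm (sides along its x and y), 34 mm high; one of those stored in the box from the start. Origin: centre of the underside, z up
- timer: white bench timer, 55 x 70 x 20 mm, lying on the bench; leave it alone. Origin: centre of the underside
- carton: small cardboard carton, 70 x 90 x 50 mm, on the bench; leave it alone. Origin: centre of the underside
Mind the look-alikes: they are no part of the job. What is shaped like the square3 but green or turquoise is not meant.

How it is judged:
By the outcome, as a careful person would: the job done as asked, in the order asked, and still so for the second after the job is handed in, with the robot touching nothing.
Of round1, round2, round3, square1, square2, square3 only 4 to 6 are there at a start; the rules pass over those that are not, and their reading is None.
At some moment in a run one of round1, round2, round3, square1, square2, square3 may be knocked a few centimetres aside while the robot is not near it.
Once in a run the grip may slacken for a moment while it holds something.
It also fails if it takes over 200 s, if anything falls off the work surface, if the arm or the gripper's body presses on something with over 40 N, if the wrist force passes 120 N, or if a joint passes its speed limit or range.

## Working session

There is one attempt and no reset: what is moved stays moved. The work goes in short steps, Python scripts to look and compute and a shell command to move; the robot and the scene stay as the last step left them, time stands still between calls to the robot, and variables do not carry over. Pictures are saved under pics/ and viewed, at most 14 in all, crops included, and the job is handed in when it is done.

```bash
ls; mkdir -p pics; python3 - <<'E'
from cell import r,eyes,order
import cv2,numpy as np
s=r.get_state();print({k:np.round(v,3).tolist() for k,v in s.items()})
for n in("scene","top"):
    d=eyes.snapshot(n);cv2.imwrite(f"pics/{n}0.png",d["frame"][:,:,::-1])
    print(n,d["camera_matrix"],d["k1"],d["R"],d["t"])
E
```

```text
pics
{'time': 0.0, 'joint_pos': [-1.323, 0.494, 1.346, 0.0, 1.303, -0.095], 'dq': [0.0, -0.001, 0.0, 0.001, 0.0, 0.001], 'joint_torque': [-0.003, -88.217, -38.387, -0.0, 0.01, -0.0], 'ee_pos': [210.552, -588.078, 230.696], 'tool_rot': [-0.001, 0.985, 0.171, -0.0], 'contact_force': [-0.216, 0.111, 0.262], 'torque': [0.024, 0.017, 0.075], 'grasp_force': 0.0, 'gripper_width': 85.485}
scene [[439.70473914   0.         313.82045771]
 [  0.         439.70473914 238.5015349 ]
 [  0.           0.           1.        ]] -0.09735985726221436 [[-0.87594823  0.48227328 -0.01127747]
 [ 0.42657841  0.76345015 -0.48494817]
 [-0.22526776 -0.42960021 -0.87447018]] [ 528.65415902 -270.86711368 1091.88853784]
top [[523.36392205   0.         319.74947126]
 [  0.         523.36392205 235.51804599]
 [  0.           0.           1.        ]] 0.04414854471610671 [[-0.02152218 -0.99936528 -0.02838713]
 [-0.99899588  0.02261285 -0.03867683]
 [ 0.0392942   0.02752622 -0.99884847]] [  77.04579689  594.33280126 1103.10943236]
```

View pics/top0.png

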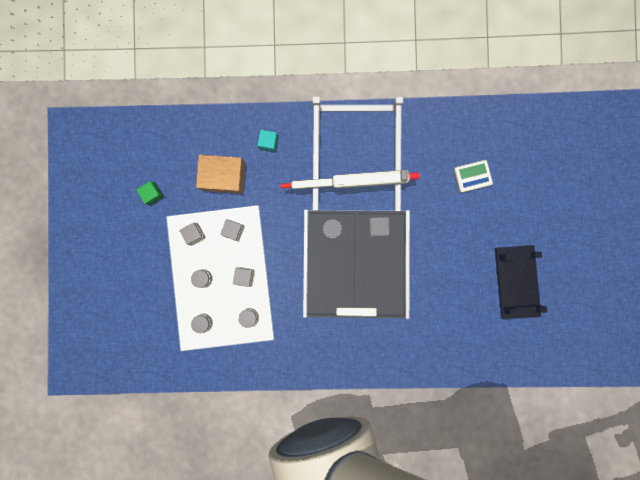

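View pics/scene0.png

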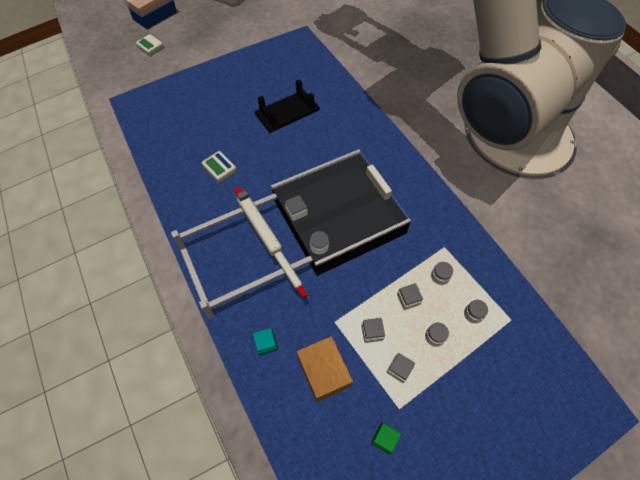

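The top view shows three round pots at (201,278), (201,323) and (248,318), and three square pots at (192,234), (232,230) and (243,277). round0 is at (333,228) in the +y compartment and square0 at (380,226) in the -y one. The pipette runs (281,186)–(419,176), the rest is at (518,282) and the bar at (357,312).

Possible confusions: the green cube (149,192), the turquoise cube (267,140), the carton (220,173) and the timer (474,176). I rule these out by colour and take only the grey-lidded pots on the white mat. For the pipette, the thick white body at (355,181) counts, not the rails or crossbar at (357,107).

```bash
cat > h.py <<'E'
from cell import r,eyes,order
import cv2,numpy as np
from scipy.spatial.transform import Rotation as Ro
def rays(d,uv):
    K=np.asarray(d["camera_matrix"]);p=(np.atleast_2d(uv)-K[:2,2])/K[0,0];q=p.copy()
    for _ in range(20): q=p/(1+d["k1"]*(q**2).sum(1,keepdims=True))
    return np.c_[q,np.ones(len(q))]@np.asarray(d["R"])
def w(d,uv,z):
    C=-np.asarray(d["R"]).T@np.asarray(d["t"]);v=rays(d,uv)
    return (C+v*((z-C[2])/v[:,2])[:,None])[:,:2]
def pix(d,X):
    c=np.atleast_2d(X)@np.asarray(d["R"]).T+np.asarray(d["t"]);q=c[:,:2]/c[:,2:]
    K=np.asarray(d["camera_matrix"]);return q*(1+d["k1"]*(q**2).sum(1,keepdims=True))*K[0,0]+K[:2,2]
def blobs(mask,amin):
    return [c for c in cv2.findContours(mask.astype(np.uint8),cv2.RETR_EXTERNAL,cv2.CHAIN_APPROX_NONE)[0] if cv2.contourArea(c)>amin]
def rect(d,c,z):  # world centre, size, yaw(deg, long side)
    q=w(d,c[:,0,:].astype(float),z).astype(np.float32);(m,s,a)=cv2.minAreaRect(q)
    return np.round(m,1),np.round(s,1),round(a+(90 if s[1]>s[0] else 0),1)
def go(x,y,z,yaw=None):
    """offset (cm, tool axes) and twist z to bring TCP to xyz, closing axis along yaw deg (mod 180)"""
    s=r.get_state();q=s["tool_rot"];T=Ro.from_quat([q[1],q[2],q[3],q[0]]);o=T.inv().apply(np.array([x,y,z])-s["ee_pos"])/10
    out=[np.round(o,2).tolist()]
    ya=T.apply([0,1,0]);cy=np.degrees(np.arctan2(ya[1],ya[0]))
    if yaw is not None:
        dy=(yaw-cy+90)%180-90;out.append(("twist z",round(-np.radians(dy),3),"alt",round(-np.radians(dy-np.sign(dy)*180),3)))
    print("go",*out,"closeyaw",round(cy,1),"j6",round(s["joint_pos"][5],2),"tilt",np.round(T.apply([0,0,1])[:2],4));return T
def st():
    s=r.get_state();print(round(s["time"],2),np.round(s["ee_pos"],1),"F",np.round(s["contact_force"],1),"w",round(s["gripper_width"],1),"g",round(s["grasp_force"],1));return s
E
python3 - <<'E'
from h import *
d=eyes.snapshot("top");f=d["frame"].astype(int);R,G,B=f[...,0],f[...,1],f[...,2];g=f.mean(2);sat=f.max(2)-f.min(2)
m=np.zeros(g.shape,bool);m[205:355,165:275]=1
for c in blobs(m&(g<165)&(sat<40)&(g>60),150):
    if cv2.contourArea(c)<700: print("pot",c.mean((0,1)).round(),cv2.contourArea(c),rect(d,c,34))
wh=(g>170)&(sat<60)
for nm,(a,b,e,h),z in(("bar",(300,320,325,390),83),("pip",(165,200,285,415),74)):
    k=np.zeros(g.shape,bool);k[a:b,e:h]=1
    for c in blobs(wh&k,30): print(nm,c[:,0].min(0),c[:,0].max(0),rect(d,c,z))
k=np.zeros(g.shape,bool);k[235:330,480:560]=1
for c in blobs(k&(g<50),200): print("rest",rect(d,c,12),c[:,0].min(0),c[:,0].max(0))
print("posts",w(d,[[316,100],[399,100]],62))
big=np.zeros((600,800,3),np.uint8)
f=d["frame"][:,:,::-1]
big[:280,:]=cv2.resize(f[160:202,280:400+0],(800,280),interpolation=2)
big[280:,:400]=cv2.resize(f[235:331,480:560],(267,320),interpolation=2)[:, :400] if 0 else cv2.copyMakeBorder(cv2.resize(f[235:331,480:560],(267,320),interpolation=2),0,0,0,133,0)
big[280:,400:]=cv2.resize(f[95:215,310:410],(267,320),interpolation=2) if 0 else cv2.copyMakeBorder(cv2.resize(f[165:197,330:425],(400,135),interpolation=2),0,185,0,0,0)
cv2.imwrite("pics/c1.png",big)
E
```

```text
pot [202. 323.] 275.0 (array([418.2, 312.6]), array([41.8, 37.2]), 89.5)
pot [192. 234.] 325.0 (array([604.7, 330.7]), array([39.8, 41.2]), 115.8)
bar [336 308] [376 315] (array([441. ,  -6.5]), array([79.1, 13.8]), 89.0)
pip [313 188] [317 199] (array([678.6,  70. ]), array([ 8.1, 22.3]), 178.8)
pip [395 185] [400 199] (array([677.4, -96. ]), array([10. , 28.2]), 178.5)
pip [292 165] [400 187] (array([714.6,   7. ]), array([ 44.2, 218.7]), 90.1)
rest (array([ 489.6, -353.2]), array([144.4,  92.6]), 3.1) [495 249] [546 317]
posts [[ 872.37842879   64.24588261]
 [ 867.00842238 -105.18489183]]
```

View pics/c1.png

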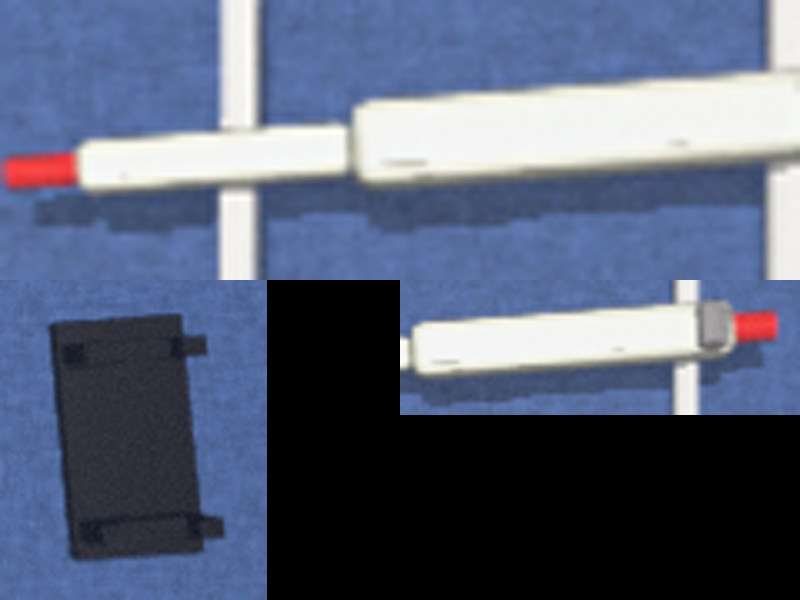

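The crop shows the pipette handle from its step at px (332.9,181.6) to its end at (409.6,176.7). The rest's base corners are near (495,248), (534,245.5), (502,318) and (541,316.5), with cheeks visible at both saddles.

```bash
cat >> h.py <<'E'
def pots(d):
    f=d["frame"].astype(int);g=f.mean(2);sat=f.max(2)-f.min(2)
    m=np.zeros(g.shape,bool);m[200:360,160:300]=1
    L=[]
    for c in blobs(m&(g<150)&(sat<25)&(g>50),120):
        A=cv2.contourArea(c)
        if A>600: continue
        q=w(d,c[:,0,:].astype(float),34).astype(np.float32);(x,s,a)=cv2.minAreaRect(q);rr=A/np.prod(cv2.minAreaRect(c)[1])
        M=cv2.moments(c);cc=w(d,[[M["m10"]/M["m00"],M["m01"]/M["m00"]]],34)[0]
        print("pot px",(round(M["m10"]/M["m00"]),round(M["m01"]/M["m00"])),"rectc",np.round(x,1),"cen",np.round(cc,1),"size",np.round(s,1),"yaw",round(a%90,1),"fill",round(rr,2),"g",round(g[int(M["m01"]/M["m00"]),int(M["m10"]/M["m00"])]))
E
python3 - <<'E'
from h import *
d=eyes.snapshot("top");pots(d)
a=w(d,[[332.9,181.6],[409.6,176.7]],74);v=a[0]-a[1];L=np.hypot(*v);print("pip step,end",a.round(1),"len",L,"yaw",np.degrees(np.arctan2(v[1],v[0])),"origin",a[0]-v/L*45,a[1]+v/L*110)
print("rest",w(d,[[495,247.9],[533.9,245.5],[501.9,318.2],[540.8,316.4]],12).round(1),w(d,[[518,282]],12))
g=d["frame"].mean(2);
print(w(d,[[355.9,311.6]],83))
for p in((201,278),(248,318),(232,230),(243,277)):print(p,d["frame"][p[1],p[0]])
k=np.zeros(g.shape,bool);k[212:245,318:395]=1
for c in blobs(k&(g>75),100): print("stored",rect(d,c,39),cv2.contourArea(c))
s=r.get_state();go(710,0,200,0)
E
```

```text
pip step,end [[ 701.8   33.3]
 [ 707.6 -120.9]] len 154.32762894843003 yaw 92.1556073484053 origin [703.53238245 -11.67030831] [703.50709218 -10.99841306]
rest [[ 561.6 -303.7]
 [ 564.9 -383.7]
 [ 414.7 -312.4]
 [ 417.4 -391.7]] [[ 489.36173332 -348.28628939]]
[[440.79232959  -6.372837  ]]
(201, 278) [169 164 165]
(248, 318) [174 169 166]
(232, 230) [174 171 168]
(243, 277) [175 170 169]
stored (array([608.8, -12.3]), array([157.7,  66.7]), 88.6) 2432.0
go [66.84, -38.55, 3.13] ('twist z', np.float64(-1.227), 'alt', np.float64(1.915)) closeyaw -70.3 j6 -0.1 tilt [-0.0002  0.0007]
```

```bash
sed -i 's/(g<150)&(sat<25)/(g<195)\&(sat<25)/' h.py; python3 - <<'E'
from h import *
pots(eyes.snapshot("top"));go(703.5,-11.3,150,2.2)
E
```

```text
pot px (202, 323) rectc [417.9 313.5] cen [418.2 313.6] size [37.2 44.7] yaw 25.3 fill 0.79 g 165
pot px (248, 318) rectc [427.1 214.9] cen [427.6 215.6] size [39.8 41.1] yaw 43.7 fill 0.76 g 171
pot px (201, 278) rectc [511.7 312.7] cen [511.2 312.8] size [44.1 37.6] yaw 88.8 fill 0.79 g 166
pot px (243, 277) rectc [513.  224.9] cen [512.9 224.8] size [42.1 38.3] yaw 80.7 fill 0.89 g 173
pot px (192, 234) rectc [605.6 331.2] cen [605.2 330.9] size [42.3 42.7] yaw 29.5 fill 0.87 g 167
pot px (232, 230) rectc [611.2 247.2] cen [611.3 246.9] size [43.4 37.6] yaw 68.2 fill 0.87 g 171
go [65.85, -37.71, 8.13] ('twist z', np.float64(-1.265), 'alt', np.float64(1.876)) closeyaw -70.3 j6 -0.1 tilt [-0.0001  0.0006]
```

```bash
python3 -m pendant '{"offset":[[66,-38,7],[66,-38,7],[66,-38,7],[66,-38,7],[66,-38,7],[66,-38,7],[66,-38,7],[66,-38,7]],"twist":[[0,0,-1.26],[0,0,-1.26],[0,0,-1.26],[0,0,-1.26],[0,0,-1.26],[0,0,-1.26],[0,0,-1.26],[0,0,-1.26]],"fingers":[0.65,0.65,0.65,0.65,0.65,0.65,0.65,0.65]}' 40
python3 -c "
from h import *
go(703.5,-11.3,150,2.2);st()"
```

```text
time: 1.25
ee_pos: [534.4, -207.4, 185.4]
tool_rot: [0.0, 0.695, 0.719, 0.0]
contact_force: [1.0, -1.2, 0.2]
gripper_width: 55.7
grasp_force: 0.0
go [19.0, 17.59, 3.54] ('twist z', np.float64(-0.003), 'alt', np.float64(3.138)) closeyaw 2.0 j6 -0.51 tilt [ 0.0003 -0.0002]
1.25 [ 534.4 -207.4  185.4] F [ 1.  -1.2  0.2] w 55.7 g 0.0
```

```bash
python3 -m pendant '{"offset":[[19,17.6,3],[19,17.6,3],[19,17.6,3],[19,17.6,3],[19,17.6,3],[19,17.6,3],[19,17.6,3]],"twist":[[0,0,0],[0,0,0],[0,0,0],[0,0,0],[0,0,0],[0,0,0],[0,0,0]],"fingers":[0.6,0.6,0.6,0.6,0.6,0.6,0.6]}' 40
python3 -c "
from h import *
go(703.5,-11.3,38,2.2)
d=eyes.snapshot('wrist');cv2.imwrite('pics/w1.png',d['frame'][:,:,::-1]);print(d['R'],d['t'],d['camera_matrix'],d['k1']);print(pix(d,[[703.5,-11.3,74],[701.8,33.3,74]]))"
```

```text
time: 2.12
ee_pos: [702.1, -14.6, 155.7]
tool_rot: [-0.0, 0.696, 0.718, -0.0]
contact_force: [-0.7, -0.5, 0.6]
gripper_width: 51.3
grasp_force: 0.0
go [0.33, 0.15, 11.77] ('twist z', np.float64(-0.007), 'alt', np.float64(3.135)) closeyaw 1.8 j6 -0.14 tilt [-0.0003 -0.0002]
[[ 9.99496779e-01  3.17188403e-02  3.22408359e-04]
 [ 3.02272202e-02 -9.55477546e-01  2.93511456e-01]
 [ 9.61789696e-03 -2.93354009e-01 -9.55955502e-01]] [-701.74472454  -51.06395085  294.64059767] [[350.19612617   0.         316.79340353]
 [  0.         350.19612617 236.79430085]
 [  0.           0.           1.        ]] 0.017734718429854374
[[318.38991543 240.8617704 ]
 [318.03427994 173.42187223]]
```

View pics/w1.png

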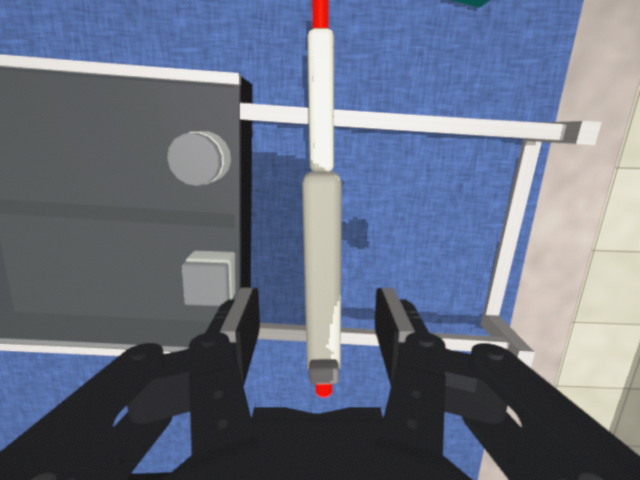

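The wrist view shows the pipette step at (321,172), against a predicted (318,173), so my position agrees to within 2 mm and the handle is centred between the fingers. I descend and grip.

```bash
python3 -m pendant '{"offset":[[0.3,0.3,6],[0.3,0.3,11.8],[0.3,0.3,11.8],[0.3,0.3,11.8],[0.3,0.3,11.8],[0.3,0.3,11.8],[0.3,0.3,11.8],[0.3,0.3,11.8]],"twist":[[0,0,0],[0,0,0],[0,0,0],[0,0,0],[0,0,0],[0,0,0],[0,0,0],[0,0,0]],"fingers":[0.6,0.6,0.6,0.6,0.1,0.1,0.1,0.1]}' 60
python3 -m pendant '{"offset":[[0,0,0],[0,0,0],[0,0,0]],"twist":[[0,0,0],[0,0,0],[0,0,0]],"fingers":[0.1,0.1,0.1]}' 60
python3 -c "
from h import *
go(703.5,-11.3,150,2.2);st()"
```

```text
time: 3.18
ee_pos: [707.1, -10.6, 40.3]
tool_rot: [0.002, 0.695, 0.719, 0.001]
contact_force: [-1.7, -0.8, 12.3]
gripper_width: 25.3
grasp_force: 58.6
time: 3.55
ee_pos: [707.1, -10.6, 40.3]
tool_rot: [0.002, 0.695, 0.719, 0.001]
contact_force: [-1.3, -1.4, 12.4]
gripper_width: 25.2
grasp_force: 58.6
go [-0.07, -0.32, -10.97] ('twist z', np.float64(-0.005), 'alt', np.float64(3.137)) closeyaw 1.9 j6 -0.13 tilt [ 0.0038 -0.0007]
3.55 [707.1 -10.6  40.3] F [-1.3 -1.4 12.4] w 25.2 g 58.6
```

```bash
python3 -m pendant '{"offset":[[0,0,-4],[0,0,-8],[0,0,-12],[0,0,-12]],"twist":[[0,0,0],[0,0,0],[0,0,0],[0,0,0]],"fingers":[0.1,0.1,0.1,0.1]}' 60
python3 -c "
from h import *
go(489.7,-347.9,120,-86.8);st()"
```

```text
time: 4.05
ee_pos: [707.9, -10.5, 162.6]
tool_rot: [0.003, 0.695, 0.719, 0.002]
contact_force: [1.0, -0.0, -1.6]
gripper_width: 25.6
grasp_force: 59.5
go [-33.0, -22.95, 4.12] ('twist z', np.float64(1.548), 'alt', np.float64(-1.594)) closeyaw 1.9 j6 -0.13 tilt [ 0.0077 -0.0008]
4.05 [707.9 -10.5 162.6] F [ 1.  -0.  -1.6] w 25.6 g 59.5
```

```bash
python3 -m pendant '{"offset":[[-5,-3,0],[-10,-7,0],[-15,-10,0],[-20,-14,0],[-25,-17,0],[-29,-20,0],[-32,-22,0],[-33,-23,0]],"twist":[[0,0,0.18],[0,0,0.37],[0,0,0.55],[0,0,0.74],[0,0,0.92],[0,0,1.1],[0,0,1.29],[0,0,1.45]],"fingers":[0.1,0.1,0.1,0.1,0.1,0.1,0.1,0.1]}' 60
python3 -m pendant '{"offset":[[0,0,0]],"twist":[[0,0,0]],"fingers":[0.1]}' 60
python3 - <<'E'
from h import *
go(489.7,-347.9,75,-86.8);st()
d=eyes.snapshot("scene");cv2.imwrite("pics/s2.png",cv2.resize(d["frame"][40:200,180:400,::-1],(770,560),interpolation=2))
E
```

```text
time: 5.05
ee_pos: [485.4, -349.4, 157.6]
tool_rot: [0.0, 0.997, 0.073, 0.0]
contact_force: [0.7, 0.5, -1.1]
gripper_width: 24.8
grasp_force: 63.3
time: 5.18
ee_pos: [486.0, -348.3, 157.6]
tool_rot: [-0.0, 0.997, 0.076, -0.0]
contact_force: [0.0, 0.5, -1.6]
gripper_width: 25.5
grasp_force: 63.3
go [0.37, 0.02, 8.26] ('twist z', np.float64(0.097), 'alt', np.float64(-3.044)) closeyaw -81.2 j6 0.7 tilt [-0.0001 -0.    ]
5.17 [ 486.  -348.3  157.6] F [ 0.   0.5 -1.6] w 25.5 g 63.3
```

View pics/s2.png

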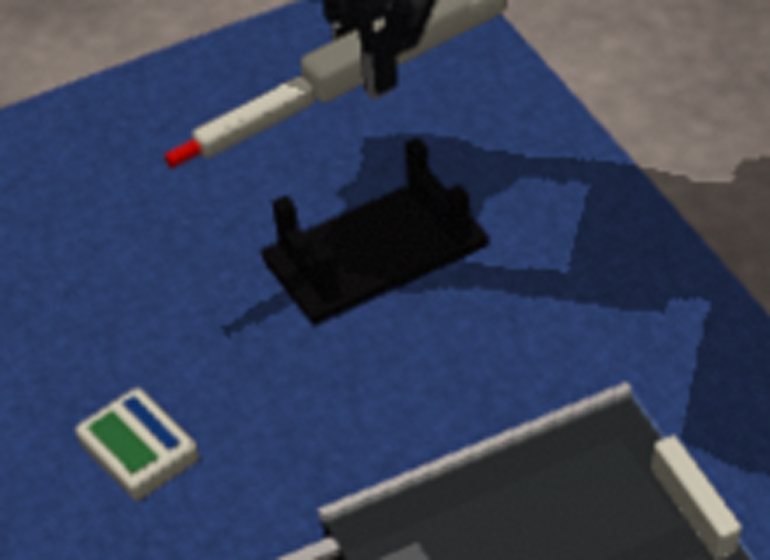

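The scene crop shows the pipette level in the grip above the rest, with base corners at about (255,112), (270,132) and (319,109). I cross-check the rest's position while closing in.

```bash
python3 -m pendant '{"offset":[[0.4,0,4],[0.4,0,6],[0.4,0,6],[0.4,0,6]],"twist":[[0,0,0.1],[0,0,0.1],[0,0,0.1],[0,0,0.1]],"fingers":[0.1,0.1,0.1,0.1]}' 60
python3 - <<'E'
from h import *
d=eyes.snapshot("scene")
print(w(d,[[254.9,112.3],[270,132],[319.4,108.6]],12))
go(489.7,-347.9,27,-86.8);st()
E
```

```text
time: 5.72
ee_pos: [491.4, -346.9, 98.4]
tool_rot: [0.0, 1.0, 0.028, 0.0]
contact_force: [-0.3, 0.6, -0.3]
gripper_width: 25.1
grasp_force: 63.4
[[ 567.4499064  -378.48619348]
 [ 563.24968169 -298.09844738]
 [ 417.48744083 -307.89618619]]
go [-0.19, 0.06, 7.16] ('twist z', np.float64(-0.0), 'alt', np.float64(3.141)) closeyaw -86.8 j6 0.8 tilt [ 0.0013 -0.0011]
5.78 [ 491.4 -347.2   98.6] F [ 0.4  0.2 -0.9] w 25.3 g 63.4
```

```bash
python3 -m pendant '{"offset":[[0,-0.15,2],[0,-0.15,4],[0,-0.15,5],[0,-0.15,6],[0,-0.15,6.5],[0,-0.15,6.9],[0,-0.15,7]],"twist":[[0,0,0],[0,0,0],[0,0,0],[0,0,0],[0,0,0],[0,0,0],[0,0,0]],"fingers":[0.1,0.1,0.1,0.1,0.1,0.1,0.1]}' 60
python3 - <<'E'
from h import *
st();d=eyes.snapshot("scene");cv2.imwrite("pics/s3.png",cv2.resize(d["frame"][60:180,220:360,::-1],(700,600),interpolation=2))
E
```

```text
time: 6.65
ee_pos: [490.7, -345.7, 27.5]
tool_rot: [0.0, 1.0, 0.027, 0.0]
contact_force: [-0.5, 0.7, -0.8]
gripper_width: 25.5
grasp_force: 63.4
6.65 [ 490.7 -345.7   27.5] F [-0.5  0.7 -0.8] w 25.5 g 63.4
```

View pics/s3.png

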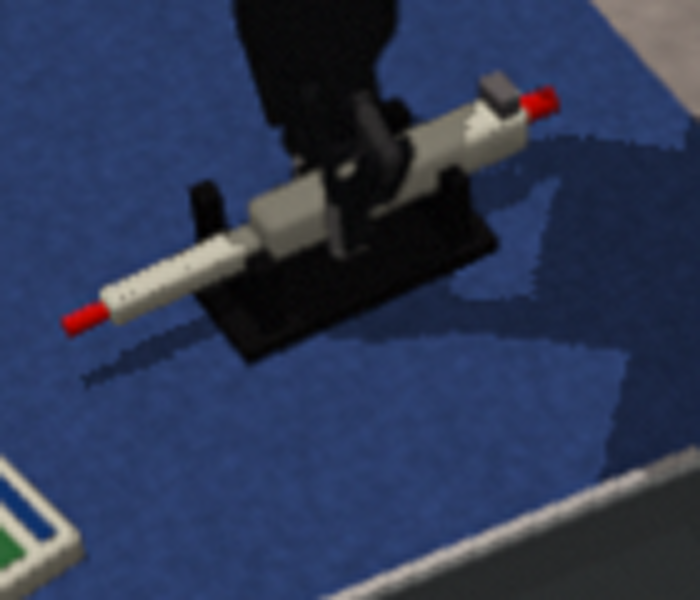

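The pipette is between the cheeks of both saddles. I lower it the last millimetres, release and lift.

```bash
python3 -m pendant '{"offset":[[0,0,0.1],[0,0,0.2],[0,0,0.2],[0,0,0.2],[0,0,0.2],[0,0,0.2],[0,0,0.2]],"twist":[[0,0,0],[0,0,0],[0,0,0],[0,0,0],[0,0,0],[0,0,0],[0,0,0]],"fingers":[0.1,0.1,0.1,0.2,0.6,0.6,0.6]}' 60
python3 -m pendant '{"offset":[[0,0,-2],[0,0,-6],[0,0,-12],[0,0,-14],[0,0,-14]],"twist":[[0,0,0],[0,0,0],[0,0,0],[0,0,0],[0,0,0]],"fingers":[0.6,0.6,0.6,0.6,0.6]}' 60
python3 - <<'E'
from h import *
d=eyes.snapshot("scene");cv2.imwrite("pics/s4.png",cv2.resize(d["frame"][60:180,220:360,::-1],(420,360),interpolation=2))
go(440.8,-6.4,120,-1.85);st()
E
```

```text
time: 7.58
ee_pos: [490.6, -345.6, 25.4]
tool_rot: [-0.0, 1.0, 0.027, -0.0]
contact_force: [0.4, 0.1, 0.4]
gripper_width: 51.1
grasp_force: 0.0
time: 8.2
ee_pos: [491.2, -346.1, 167.0]
tool_rot: [0.001, 1.0, 0.027, 0.001]
contact_force: [0.8, 0.4, -0.1]
gripper_width: 51.1
grasp_force: 0.0
go [-3.15, -34.14, 4.54] ('twist z', np.float64(-1.485), 'alt', np.float64(1.657)) closeyaw -86.9 j6 0.8 tilt [ 0.0005 -0.0004]
8.25 [ 490.6 -345.6  165.5] F [-0.   0.5 -0.7] w 51.6 g 0.0
```

View pics/s4.png

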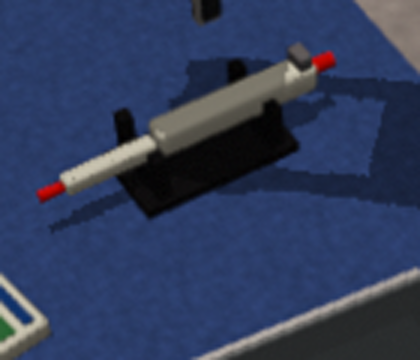

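The pipette lies in both saddles of the rest. Next is the cover bar.

```bash
python3 -m pendant '{"offset":[[-3.2,-34.2,3],[-3.2,-34.2,3],[-3.2,-34.2,3],[-3.2,-34.2,3],[-3.2,-34.2,3],[-3.2,-34.2,3],[-3.2,-34.2,3],[-3.2,-34.2,3]],"twist":[[0,0,-1.485],[0,0,-1.485],[0,0,-1.485],[0,0,-1.485],[0,0,-1.485],[0,0,-1.485],[0,0,-1.485],[0,0,-1.485]],"fingers":[0.6,0.6,0.6,0.6,0.6,0.6,0.6,0.6]}' 60
python3 -m pendant '{"offset":[[0,0,0],[0,0,0]],"twist":[[0,0,0],[0,0,0]],"fingers":[0.5,0.5]}' 60
python3 - <<'E'
from h import *
go(440.8,-6.4,60,-1.85);st()
E
```

```text
time: 9.25
ee_pos: [439.3, -5.1, 134.3]
tool_rot: [-0.001, 0.716, 0.698, -0.001]
contact_force: [-1.1, -0.4, -0.1]
gripper_width: 51.8
grasp_force: 0.0
time: 9.5
ee_pos: [439.9, -5.8, 134.9]
tool_rot: [-0.001, 0.72, 0.694, -0.0]
contact_force: [0.5, -0.5, -0.1]
gripper_width: 42.8
grasp_force: 0.0
go [-0.05, 0.11, 7.49] ('twist z', np.float64(-0.004), 'alt', np.float64(3.138)) closeyaw -2.1 j6 -0.11 tilt [-0.0012  0.0002]
9.5 [439.9  -5.8 134.9] F [ 0.5 -0.5 -0.1] w 42.8 g 0.0
```

```bash
python3 -m pendant '{"offset":[[0,0.1,3],[0,0.1,5.5],[0,0.1,7],[0,0.1,7.3],[0,0.1,7.3],[0,0.1,7.3],[0,0.1,7.3],[0,0.1,7.3]],"twist":[[0,0,0],[0,0,0],[0,0,0],[0,0,0],[0,0,0],[0,0,0],[0,0,0],[0,0,0]],"fingers":[0.5,0.5,0.5,0.5,0.5,0.05,0.05,0.05]}' 40
python3 -m pendant '{"offset":[[0,0,0],[0,0,0]],"twist":[[0,0,0],[0,0,0]],"fingers":[0.05,0.05]}' 40
```

```text
time: 10.5
ee_pos: [441.6, -5.9, 63.1]
tool_rot: [0.0, 0.718, 0.696, 0.0]
contact_force: [-1.1, -0.6, 7.1]
gripper_width: 14.9
grasp_force: 41.4
time: 10.75
ee_pos: [441.6, -5.9, 63.2]
tool_rot: [0.0, 0.718, 0.696, 0.0]
contact_force: [0.1, -0.8, 6.4]
gripper_width: 15.1
grasp_force: 41.4
```

```bash
python3 -m pendant '{"offset":[[0,2,0],[0,5,0],[0,8,0],[0,11,0],[0,14,0],[0,17,0],[0,20,0],[0,21.8,0]],"twist":[[0,0,0],[0,0,0],[0,0,0],[0,0,0],[0,0,0],[0,0,0],[0,0,0],[0,0,0]],"fingers":[0.05,0.05,0.05,0.05,0.05,0.05,0.05,0.05]}' 40
python3 -m pendant '{"offset":[[0,0.2,0],[0,0.3,0],[0,0.3,0]],"twist":[[0,0,0],[0,0,0],[0,0,0]],"fingers":[0.05,0.05,0.05]}' 40
```

```text
time: 11.75
ee_pos: [660.3, -13.0, 63.2]
tool_rot: [0.0, 0.718, 0.696, 0.0]
contact_force: [-27.4, 0.9, 19.4]
gripper_width: 14.9
grasp_force: 44.0
time: 12.12
ee_pos: [659.9, -12.9, 63.1]
tool_rot: [-0.001, 0.718, 0.696, -0.001]
contact_force: [-16.2, -1.0, 15.0]
gripper_width: 14.9
grasp_force: 43.5
```

```bash
python3 -m pendant '{"offset":[[0,0,0],[0,0,0],[0,0,-0.5],[0,0,-5],[0,0,-10],[0,0,-10]],"twist":[[0,0,0],[0,0,0],[0,0,0],[0,0,0],[0,0,0],[0,0,0]],"fingers":[0.5,0.5,0.5,0.6,0.7,0.75]}' 60
python3 - <<'E'
from h import *
d=eyes.snapshot("top");cv2.imwrite("pics/t5.png",d["frame"][90:360,150:560,::-1])
pots(d)
for z in [34]:
  go(611,247,120,68-90)
d=eyes.snapshot("scene");cv2.imwrite("pics/s5.png",d["frame"][:,:,::-1])
E
```

```text
time: 12.88
ee_pos: [664.5, -13.1, 167.1]
tool_rot: [0.003, 0.718, 0.696, 0.002]
contact_force: [0.7, 0.1, -0.7]
gripper_width: 63.9
grasp_force: 0.0
pot px (202, 323) rectc [417.4 313.3] cen [418.3 313.6] size [38.2 44.7] yaw 25.3 fill 0.77 g 160
pot px (248, 318) rectc [427.1 214.9] cen [427.5 215.6] size [39.9 41. ] yaw 44.2 fill 0.77 g 163
pot px (201, 278) rectc [511.7 312.7] cen [511.3 312.9] size [44.  37.6] yaw 89.3 fill 0.79 g 166
pot px (243, 276) rectc [513.  224.9] cen [513. 225.] size [42.4 38.7] yaw 79.7 fill 0.89 g 167
pot px (192, 234) rectc [605.2 331.1] cen [605.1 331.2] size [42.9 43.1] yaw 28.3 fill 0.87 g 159
pot px (232, 230) rectc [610.9 247.2] cen [611.2 247.2] size [43.4 38. ] yaw 68.2 fill 0.89 g 169
go [25.82, -6.07, 4.43] ('twist z', np.float64(0.352), 'alt', np.float64(-2.79)) closeyaw -1.8 j6 -0.08 tilt [ 0.0039 -0.0004]
```

View pics/t5.png

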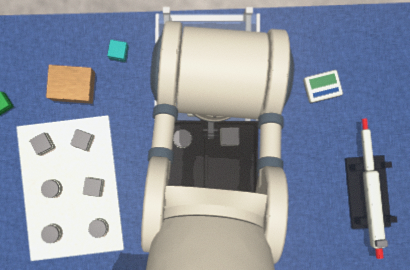

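The top view shows the stored pots at (332,228) and (380,226), the pipette in the rest, and all six mat pots unmoved. Next I go above the square pot at (611,247).

```bash
python3 -m pendant '{"offset":[[25.8,-6,1],[25.8,-6,4],[25.8,-6,4.4],[25.8,-6,4.4],[25.8,-6,4.4],[25.8,-6,4.4],[25.8,-6,4.4],[25.8,-6,4.4]],"twist":[[0,0,-1.22],[0,0,-1.22],[0,0,-1.22],[0,0,-1.22],[0,0,-1.22],[0,0,-1.22],[0,0,-1.22],[0,0,-1.22]],"fingers":[0.75,0.75,0.75,0.75,0.75,0.75,0.75,0.75]}' 30
python3 - <<'E'
from h import *
go(611,247,4,68.2);st()
d=eyes.snapshot("top");cv2.imwrite("pics/t6.png",cv2.resize(d["frame"][90:330,290:430,::-1],(350,600)))
print("stored",w(d,[[332,228],[380,226]],39))
d=eyes.snapshot("wrist");cv2.imwrite("pics/w6.png",cv2.resize(d["frame"][:,:,::-1],(480,360)));print(pix(d,[[611,247,34]])*.75)
a=cv2.imread("pics/t6.png");b=cv2.imread("pics/w6.png");o=np.zeros((600,800,3),np.uint8);o[:,:300]=a[:,25:325];o[:360,310:790]=b;cv2.imwrite("pics/m6.png",o)
E
```

```text
time: 13.98
ee_pos: [609.7, 246.7, 117.3]
tool_rot: [-0.001, 0.191, 0.982, -0.0]
contact_force: [-0.0, 0.2, -0.3]
gripper_width: 64.3
grasp_force: 0.0
go [-0.13, 0.09, 11.33] ('twist z', np.float64(-0.003), 'alt', np.float64(3.139)) closeyaw 68.0 j6 -0.89 tilt [-0.002  -0.0006]
13.97 [609.7 246.7 117.3] F [-0.   0.2 -0.3] w 64.3 g 0.0
stored [[609.92620312  37.34229146]
 [611.77780171 -62.27008824]]
[[238.61441164 184.33845024]]
```

View pics/m6.png

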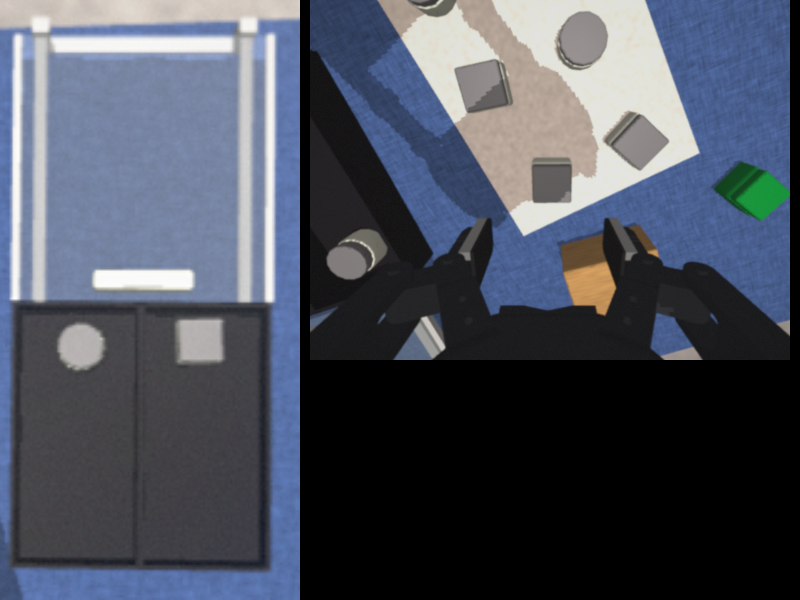

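The cover is fully open with both compartments uncovered. In the wrist picture the square pot's lid is at (241,183), against a predicted (239,184), and its sides line up with the fingers. I pick it.

```bash
python3 -m pendant '{"offset":[[-0.1,0.1,5],[-0.1,0.1,9],[-0.1,0.1,10.8],[-0.1,0.1,11.2],[-0.1,0.1,11.2],[-0.1,0.1,11.2],[-0.1,0.1,11.2],[-0.1,0.1,11.2]],"twist":[[0,0,0],[0,0,0],[0,0,0],[0,0,0],[0,0,0],[0,0,0],[0,0,0],[0,0,0]],"fingers":[0.75,0.75,0.75,0.75,0.75,0.2,0.2,0.2]}' 50
python3 -m pendant '{"offset":[[0,0,0],[0,0,0]],"twist":[[0,0,0],[0,0,0]],"fingers":[0.2,0.2]}' 50
python3 - <<'E'
from h import *
d=eyes.snapshot("top");q=w(d,[[305.6,211.2],[407.2,211.2],[305.6,316.8],[407.2,316.8]],48);print(q.round(1),q.mean(0))
go(561,-63.3,130,88.15);st()
E
```

```text
time: 15.08
ee_pos: [612.5, 247.7, 7.9]
tool_rot: [0.001, 0.19, 0.982, 0.0]
contact_force: [-1.8, 0.1, 7.8]
gripper_width: 37.2
grasp_force: 50.8
time: 15.32
ee_pos: [612.5, 247.7, 7.9]
tool_rot: [0.001, 0.19, 0.982, 0.0]
contact_force: [-0.6, -1.0, 8.4]
gripper_width: 37.0
grasp_force: 50.8
[[ 645.5   91.1]
 [ 640.4 -117.9]
 [ 428.4   95.5]
 [ 424.8 -111.7]] [534.76370642 -10.73676147]
go [-6.86, -30.75, -12.24] ('twist z', np.float64(-0.351), 'alt', np.float64(2.791)) closeyaw 68.1 j6 -0.89 tilt [0.002  0.0006]
15.38 [612.5 247.7   7.9] F [-0.7 -0.3  8.5] w 36.9 g 50.8
```

```bash
python3 -m pendant '{"offset":[[0,0,-5],[0,0,-10],[-1.5,-7,-12],[-3,-13,-12],[-4.2,-19,-12],[-5.5,-25,-12],[-6.5,-29.5,-12],[-6.9,-30.8,-12]],"twist":[[0,0,0],[0,0,0],[0,0,-0.1],[0,0,-0.2],[0,0,-0.3],[0,0,-0.35],[0,0,-0.35],[0,0,-0.35]],"fingers":[0.2,0.2,0.2,0.2,0.2,0.2,0.2,0.2]}' 50
python3 -m pendant '{"offset":[[0,0,0],[0,0,0]],"twist":[[0,0,0],[0,0,0]],"fingers":[0.2,0.2]}' 50
python3 -c "
from h import *
go(561,-63.3,14,88.15);st()"
```

```text
time: 16.38
ee_pos: [560.3, -66.9, 127.3]
tool_rot: [0.0, 0.018, 1.0, -0.0]
contact_force: [-1.0, 0.8, 0.2]
gripper_width: 36.9
grasp_force: 50.4
time: 16.62
ee_pos: [560.9, -62.8, 126.7]
tool_rot: [0.0, 0.016, 1.0, 0.0]
contact_force: [0.1, 0.8, -0.5]
gripper_width: 37.1
grasp_force: 50.4
go [-0.0, -0.06, 11.27] ('twist z', np.float64(0.0), 'alt', np.float64(-3.141)) closeyaw 88.2 j6 -1.76 tilt [0.0003 0.0002]
16.62 [560.9 -62.8 126.7] F [ 0.1  0.8 -0.5] w 37.1 g 50.4
```

```bash
python3 -m pendant '{"offset":[[0,0,4],[0,0,8],[0,0,10],[0,0,11],[0,0,11.3],[0,0,11.4],[0,0,11.4]],"twist":[[0,0,0],[0,0,0],[0,0,0],[0,0,0],[0,0,0],[0,0,0],[0,0,0]],"fingers":[0.2,0.2,0.2,0.2,0.2,0.2,0.2]}' 50
python3 -m pendant '{"offset":[[0,0,0],[0,0,0],[0,0,0],[0,0,-3],[0,0,-8],[0,0,-11.5],[0,0,-11.5]],"twist":[[0,0,0],[0,0,0],[0,0,0],[0,0,0],[0,0,0],[0,0,0],[0,0,0]],"fingers":[0.58,0.58,0.58,0.58,0.58,0.58,0.58]}' 50
python3 - <<'E'
from h import *
pots(eyes.snapshot("top"))
go(513,225,120,80);st()
E
```

```text
time: 17.5
ee_pos: [561.1, -64.0, 13.2]
tool_rot: [0.001, 0.016, 1.0, -0.0]
contact_force: [0.1, 0.3, -0.1]
gripper_width: 37.6
grasp_force: 50.4
time: 18.38
ee_pos: [562.1, -64.3, 130.1]
tool_rot: [0.002, 0.016, 1.0, -0.0]
contact_force: [0.2, -0.4, -0.2]
gripper_width: 49.6
grasp_force: 0.0
pot px (202, 323) rectc [417.4 313.3] cen [418.2 313.5] size [38.2 44.7] yaw 25.3 fill 0.77 g 160
pot px (248, 318) rectc [427.1 214.9] cen [427.5 215.5] size [39.9 41. ] yaw 44.2 fill 0.78 g 168
pot px (201, 278) rectc [511.7 312.7] cen [511.2 312.8] size [44.1 37.6] yaw 88.8 fill 0.8 g 161
pot px (243, 276) rectc [513.  224.8] cen [513.1 224.9] size [42.8 38.7] yaw 79.7 fill 0.88 g 167
pot px (192, 234) rectc [605.3 331.2] cen [605.  331.2] size [42.7 43.1] yaw 28.3 fill 0.87 g 164
go [5.77, 28.74, 0.82] ('twist z', np.float64(0.142), 'alt', np.float64(-3.0)) closeyaw 88.1 j6 -1.76 tilt [ 0.0021 -0.0005]
18.43 [561.2 -64.2 128.4] F [-0.1  0.1 -1.3] w 49.5 g 0.0
```

```bash
python3 -m pendant '{"offset":[[5.8,28.7,0.8],[5.8,28.7,0.8],[5.8,28.7,0.8],[5.8,28.7,0.8],[5.8,28.7,0.8],[5.8,28.7,0.8],[5.8,28.7,0.8],[5.8,28.7,0.8]],"twist":[[0,0,0.14],[0,0,0.14],[0,0,0.14],[0,0,0.14],[0,0,0.14],[0,0,0.14],[0,0,0.14],[0,0,0.14]],"fingers":[0.75,0.75,0.75,0.75,0.75,0.75,0.75,0.75]}' 50
python3 - <<'E'
from h import *
d=eyes.snapshot("top");pots(d)
go(513,225,6,80);st()
E
```

```text
time: 19.42
ee_pos: [512.2, 223.6, 119.1]
tool_rot: [-0.0, 0.087, 0.996, -0.0]
contact_force: [0.8, -0.0, -0.0]
gripper_width: 64.2
grasp_force: 0.0
pot px (192, 234) rectc [594.3 345.5] cen [604.4 331.4] size [44.7 80.4] yaw 36.4 fill 0.43 g 171
go [-0.05, 0.15, 11.32] ('twist z', np.float64(0.0), 'alt', np.float64(-3.141)) closeyaw 80.0 j6 -1.09 tilt [-0.0005 -0.0002]
19.48 [512.3 223.7 119.2] F [ 0.2  0.2 -0.2] w 64.0 g 0.0
```

```bash
python3 -m pendant '{"offset":[[0,0.1,5],[0,0.1,9],[0,0.1,10.9],[0,0.1,11.3],[0,0.1,11.3],[0,0.1,11.3],[0,0.1,11.3],[0,0.1,11.3]],"twist":[[0,0,0],[0,0,0],[0,0,0],[0,0,0],[0,0,0],[0,0,0],[0,0,0],[0,0,0]],"fingers":[0.75,0.75,0.75,0.75,0.75,0.2,0.2,0.2]}' 50
python3 -m pendant '{"offset":[[0,0,0],[0,0,0]],"twist":[[0,0,0],[0,0,0]],"fingers":[0.2,0.2]}' 50
python3 - <<'E'
from h import *
go(511,-61.7,130,88.15);st()
E
```

```text
time: 20.48
ee_pos: [512.9, 225.8, 7.6]
tool_rot: [0.001, 0.086, 0.996, 0.0]
contact_force: [-0.0, -1.8, 7.6]
gripper_width: 36.8
grasp_force: 50.5
time: 20.72
ee_pos: [512.9, 225.8, 7.6]
tool_rot: [0.001, 0.086, 0.996, 0.0]
contact_force: [-1.1, -1.6, 7.8]
gripper_width: 37.3
grasp_force: 50.5
go [-4.77, -28.34, -12.25] ('twist z', np.float64(-0.14), 'alt', np.float64(3.001)) closeyaw 80.1 j6 -1.09 tilt [0.0016 0.0003]
20.73 [512.9 225.8   7.6] F [-1.1 -1.6  7.8] w 37.3 g 50.5
```

```bash
python3 -m pendant '{"offset":[[0,0,-5],[0,0,-10],[-1,-6,-12],[-2,-12,-12],[-3,-18,-12],[-4,-24,-12],[-4.7,-28.3,-12],[-4.7,-28.3,-12]],"twist":[[0,0,0],[0,0,0],[0,0,-0.1],[0,0,-0.14],[0,0,-0.14],[0,0,-0.14],[0,0,-0.14],[0,0,-0.14]],"fingers":[0.2,0.2,0.2,0.2,0.2,0.2,0.2,0.2]}' 50
python3 -m pendant '{"offset":[[0,0,0],[0,0,0]],"twist":[[0,0,0],[0,0,0]],"fingers":[0.2,0.2]}' 50
python3 -c "
from h import *
go(511,-61.7,13.5,88.15);st()"
```

```text
time: 21.72
ee_pos: [510.1, -63.9, 127.1]
tool_rot: [0.001, 0.018, 1.0, -0.0]
contact_force: [0.3, 1.3, -0.3]
gripper_width: 37.3
grasp_force: 50.5
time: 21.98
ee_pos: [509.9, -60.2, 126.7]
tool_rot: [0.0, 0.016, 1.0, 0.0]
contact_force: [0.4, 0.0, -0.3]
gripper_width: 37.1
grasp_force: 50.5
go [-0.11, -0.15, 11.32] ('twist z', np.float64(0.001), 'alt', np.float64(-3.141)) closeyaw 88.2 j6 -1.77 tilt [0.0001 0.0001]
21.98 [509.9 -60.2 126.7] F [ 0.4  0.  -0.3] w 37.1 g 50.5
```

```bash
python3 -m pendant '{"offset":[[-0.1,-0.1,4],[-0.1,-0.1,8],[-0.1,-0.1,10],[-0.1,-0.1,11],[-0.1,-0.1,11.3],[-0.1,-0.1,11.4],[-0.1,-0.1,11.4]],"twist":[[0,0,0],[0,0,0],[0,0,0],[0,0,0],[0,0,0],[0,0,0],[0,0,0]],"fingers":[0.2,0.2,0.2,0.2,0.2,0.2,0.2]}' 50
python3 -m pendant '{"offset":[[0,0,0],[0,0,0],[0,0,0],[0,0,-3],[0,0,-8],[0,0,-11.5],[0,0,-11.5]],"twist":[[0,0,0],[0,0,0],[0,0,0],[0,0,0],[0,0,0],[0,0,0],[0,0,0]],"fingers":[0.58,0.58,0.58,0.58,0.58,0.58,0.58]}' 50
python3 - <<'E'
from h import *
pots(eyes.snapshot("top"))
go(605,331,120,118.5);st()
E
```

```text
time: 22.85
ee_pos: [511.3, -62.2, 13.1]
tool_rot: [0.001, 0.016, 1.0, -0.0]
contact_force: [0.6, -0.6, -0.3]
gripper_width: 37.0
grasp_force: 50.5
time: 23.72
ee_pos: [512.3, -62.5, 129.9]
tool_rot: [0.002, 0.016, 1.0, -0.001]
contact_force: [0.1, -0.2, -1.0]
gripper_width: 49.8
grasp_force: 0.0
pot px (202, 323) rectc [419.3 313.6] cen [418.2 313.6] size [43.9 39.3] yaw 88.8 fill 0.77 g 161
pot px (248, 318) rectc [427.1 214.9] cen [427.5 215.5] size [39.9 41. ] yaw 44.2 fill 0.78 g 164
pot px (201, 278) rectc [511.7 312.7] cen [511.1 312.8] size [44.1 37.6] yaw 88.8 fill 0.81 g 160
pot px (192, 234) rectc [605.4 331.3] cen [605.2 331.2] size [42.3 43.3] yaw 27.8 fill 0.88 g 158
go [-8.06, 39.62, 0.84] ('twist z', np.float64(-0.53), 'alt', np.float64(2.611)) closeyaw 88.1 j6 -1.78 tilt [ 0.0022 -0.0005]
23.77 [511.4 -62.3 128.4] F [-0.1 -1.7 -0.1] w 49.3 g 0.0
```

```bash
python3 -m pendant '{"offset":[[-8,39.6,0.8],[-8,39.6,0.8],[-8,39.6,0.8],[-8,39.6,0.8],[-8,39.6,0.8],[-8,39.6,0.8],[-8,39.6,0.8],[-8,39.6,0.8]],"twist":[[0,0,-0.53],[0,0,-0.53],[0,0,-0.53],[0,0,-0.53],[0,0,-0.53],[0,0,-0.53],[0,0,-0.53],[0,0,-0.53]],"fingers":[0.75,0.75,0.75,0.75,0.75,0.75,0.75,0.75]}' 50
python3 -m pendant '{"offset":[[0,0,0]],"twist":[[0,0,0]],"fingers":[0.75]}' 50
python3 - <<'E'
from h import *
go(605,331,6,118.5);st()
d=eyes.snapshot("wrist");cv2.imwrite("pics/w7.png",cv2.resize(d["frame"][:,:,::-1],(480,360)));print(pix(d,[[605,331,34]])*.75)
E
```

```text
time: 24.78
ee_pos: [603.1, 332.7, 117.3]
tool_rot: [-0.001, -0.247, 0.969, -0.0]
contact_force: [-0.3, -0.4, -0.9]
gripper_width: 63.9
grasp_force: 0.0
time: 24.9
ee_pos: [603.1, 330.1, 118.2]
tool_rot: [-0.001, -0.246, 0.969, -0.0]
contact_force: [0.3, -0.4, -0.5]
gripper_width: 64.0
grasp_force: 0.0
go [-0.23, -0.01, 11.22] ('twist z', np.float64(-0.0), 'alt', np.float64(3.141)) closeyaw 118.5 j6 -1.65 tilt [-0.002  -0.0011]
24.9 [603.1 330.1 118.2] F [ 0.3 -0.4 -0.5] w 64.0 g 0.0
[[238.11935671 185.69798152]]
```

View pics/w7.png

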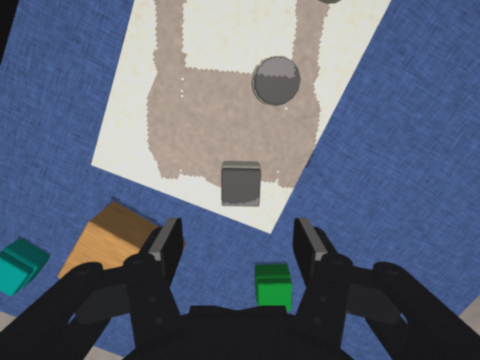

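The wrist view shows the square pot at (241,186), as predicted and aligned. The carton and green cube are clear of the fingers' descent.

```bash
python3 -m pendant '{"offset":[[-0.2,0,5],[-0.2,0,9],[-0.2,0,10.8],[-0.2,0,11.2],[-0.2,0,11.2],[-0.2,0,11.2],[-0.2,0,11.2],[-0.2,0,11.2]],"twist":[[0,0,0],[0,0,0],[0,0,0],[0,0,0],[0,0,0],[0,0,0],[0,0,0],[0,0,0]],"fingers":[0.75,0.75,0.75,0.75,0.75,0.2,0.2,0.2]}' 50
python3 -m pendant '{"offset":[[0,0,0],[0,0,0]],"twist":[[0,0,0],[0,0,0]],"fingers":[0.2,0.2]}' 50
python3 - <<'E'
from h import *
go(461,-60,130,88.15);st()
E
```

```text
time: 25.95
ee_pos: [606.3, 332.3, 9.0]
tool_rot: [0.001, -0.246, 0.969, 0.0]
contact_force: [-0.9, -1.0, 7.3]
gripper_width: 37.1
grasp_force: 50.9
time: 26.2
ee_pos: [606.3, 332.2, 9.0]
tool_rot: [0.001, -0.246, 0.969, 0.0]
contact_force: [-1.0, -1.5, 7.8]
gripper_width: 37.1
grasp_force: 50.9
go [31.46, -27.54, -12.16] ('twist z', np.float64(0.53), 'alt', np.float64(-2.612)) closeyaw 118.5 j6 -1.65 tilt [0.0019 0.0008]
26.2 [606.3 332.2   9. ] F [-1.  -1.5  7.8] w 37.1 g 50.9
```

```bash
python3 -m pendant '{"offset":[[0,0,-5],[0,0,-10],[4,-3.5,-12],[8,-7,-12],[13,-11,-12],[18,-16,-12],[23,-20,-12],[27,-24,-12]],"twist":[[0,0,0],[0,0,0],[0,0,0.1],[0,0,0.2],[0,0,0.3],[0,0,0.4],[0,0,0.5],[0,0,0.53]],"fingers":[0.2,0.2,0.2,0.2,0.2,0.2,0.2,0.2]}' 50
python3 -c "
from h import *
go(461,-60,130,88.15);st()"
```

```text
time: 27.2
ee_pos: [483.7, -4.3, 128.3]
tool_rot: [0.001, 0.017, 1.0, -0.0]
contact_force: [1.2, -1.7, -1.8]
gripper_width: 37.2
grasp_force: 50.4
go [2.07, -5.64, -0.17] ('twist z', np.float64(-0.002), 'alt', np.float64(3.14)) closeyaw 88.0 j6 -1.67 tilt [ 0.0015 -0.0002]
27.2 [483.7  -4.3 128.3] F [ 1.2 -1.7 -1.8] w 37.2 g 50.4
```

```bash
python3 -m pendant '{"offset":[[2.1,-5.5,0],[2.1,-5.5,0],[2.1,-5.5,0]],"twist":[[0,0,0],[0,0,0],[0,0,0]],"fingers":[0.2,0.2,0.2]}' 50
python3 -c "
from h import *
go(461,-60,14.5,88.15);st()"
```

```text
time: 27.58
ee_pos: [462.0, -57.1, 128.0]
tool_rot: [0.001, 0.017, 1.0, -0.0]
contact_force: [-0.7, -0.2, -0.2]
gripper_width: 37.0
grasp_force: 50.4
go [0.1, -0.29, 11.35] ('twist z', np.float64(-0.001), 'alt', np.float64(3.14)) closeyaw 88.1 j6 -1.79 tilt [ 0.0012 -0.0001]
27.57 [462.  -57.1 128. ] F [-0.7 -0.2 -0.2] w 37.0 g 50.4
```

```bash
python3 -m pendant '{"offset":[[0.1,-0.2,4],[0.1,-0.2,8],[0.1,-0.2,10],[0.1,-0.2,11],[0.1,-0.2,11.3],[0.1,-0.2,11.4],[0.1,-0.2,11.4]],"twist":[[0,0,0],[0,0,0],[0,0,0],[0,0,0],[0,0,0],[0,0,0],[0,0,0]],"fingers":[0.2,0.2,0.2,0.2,0.2,0.2,0.2]}' 50
python3 -m pendant '{"offset":[[0,0,0],[0,0,0],[0,0,0],[0,0,-3],[0,0,-8],[0,0,-11.5],[0,0,-11.5]],"twist":[[0,0,0],[0,0,0],[0,0,0],[0,0,0],[0,0,0],[0,0,0],[0,0,0]],"fingers":[0.58,0.58,0.58,0.58,0.58,0.58,0.58]}' 50
python3 - <<'E'
from h import *
pots(eyes.snapshot("top"))
go(511.5,312.8,120,88.15);st()
E
```

```text
time: 28.45
ee_pos: [460.9, -59.1, 14.1]
tool_rot: [0.001, 0.016, 1.0, -0.0]
contact_force: [-0.2, 0.2, 0.8]
gripper_width: 37.2
grasp_force: 50.6
time: 29.32
ee_pos: [461.7, -59.4, 130.8]
tool_rot: [0.002, 0.016, 1.0, -0.001]
contact_force: [0.4, 0.1, -0.3]
gripper_width: 49.7
grasp_force: 0.0
pot px (202, 323) rectc [419.3 313.6] cen [418.2 313.6] size [43.9 39.3] yaw 88.8 fill 0.77 g 159
pot px (248, 318) rectc [427.1 214.9] cen [427.4 215.5] size [39.9 41. ] yaw 44.2 fill 0.78 g 164
pot px (201, 278) rectc [511.7 312.7] cen [511.2 312.8] size [44.1 37.6] yaw 88.8 fill 0.81 g 161
go [-3.82, 37.35, 0.93] ('twist z', np.float64(-0.001), 'alt', np.float64(3.141)) closeyaw 88.1 j6 -1.79 tilt [ 0.0023 -0.0006]
29.38 [461.  -59.2 129.4] F [ 0.2 -0.1 -0.1] w 49.3 g 0.0
```

```bash
python3 -m pendant '{"offset":[[-3.8,37.3,0.9],[-3.8,37.3,0.9],[-3.8,37.3,0.9],[-3.8,37.3,0.9],[-3.8,37.3,0.9],[-3.8,37.3,0.9],[-3.8,37.3,0.9],[-3.8,37.3,0.9]],"twist":[[0,0,0],[0,0,0],[0,0,0],[0,0,0],[0,0,0],[0,0,0],[0,0,0],[0,0,0]],"fingers":[0.75,0.75,0.75,0.75,0.75,0.75,0.75,0.75]}' 50
python3 -m pendant '{"offset":[[0,0,0]],"twist":[[0,0,0]],"fingers":[0.75]}' 50
python3 - <<'E'
from h import *
go(511.5,312.8,6,88.15);st()
E
```

```text
time: 30.38
ee_pos: [509.8, 312.1, 118.1]
tool_rot: [-0.001, 0.016, 1.0, -0.001]
contact_force: [-1.0, -0.5, -1.2]
gripper_width: 64.2
grasp_force: 0.0
time: 30.5
ee_pos: [510.4, 311.2, 119.0]
tool_rot: [-0.001, 0.017, 1.0, -0.0]
contact_force: [-0.3, -0.9, -0.1]
gripper_width: 63.8
grasp_force: 0.0
go [-0.12, 0.17, 11.3] ('twist z', np.float64(-0.002), 'alt', np.float64(3.14)) closeyaw 88.1 j6 -1.09 tilt [-0.0012 -0.0008]
30.5 [510.4 311.2 119. ] F [-0.3 -0.9 -0.1] w 63.8 g 0.0
```

```bash
python3 -m pendant '{"offset":[[-0.1,0.1,5],[-0.1,0.1,9],[-0.1,0.1,10.9],[-0.1,0.1,11.3],[-0.1,0.1,11.3],[-0.1,0.1,11.3],[-0.1,0.1,11.3],[-0.1,0.1,11.3]],"twist":[[0,0,0],[0,0,0],[0,0,0],[0,0,0],[0,0,0],[0,0,0],[0,0,0],[0,0,0]],"fingers":[0.75,0.75,0.75,0.75,0.75,0.2,0.2,0.2]}' 50
python3 -m pendant '{"offset":[[0,0,0],[0,0,0]],"twist":[[0,0,0],[0,0,0]],"fingers":[0.2,0.2]}' 50
python3 - <<'E'
from h import *
go(561.5,42.8,130,88.15);st()
E
```

```text
time: 31.5
ee_pos: [512.4, 313.8, 8.0]
tool_rot: [0.001, 0.016, 1.0, 0.0]
contact_force: [-1.9, -1.3, 10.3]
gripper_width: 38.7
grasp_force: 49.1
time: 31.75
ee_pos: [512.4, 313.8, 7.9]
tool_rot: [0.001, 0.016, 1.0, 0.0]
contact_force: [-1.5, -0.2, 11.7]
gripper_width: 38.5
grasp_force: 49.1
go [-5.82, -26.91, -12.22] ('twist z', np.float64(-0.0), 'alt', np.float64(3.141)) closeyaw 88.1 j6 -1.09 tilt [0.0019 0.0008]
31.75 [512.4 313.8   7.9] F [-1.5 -0.2 11.7] w 38.5 g 49.1
```

```bash
python3 -m pendant '{"offset":[[0,0,-5],[0,0,-10],[-1,-6,-12],[-2.5,-12,-12],[-4,-18,-12],[-5,-24,-12],[-5.8,-26.9,-12],[-5.8,-26.9,-12]],"twist":[[0,0,0],[0,0,0],[0,0,0],[0,0,0],[0,0,0],[0,0,0],[0,0,0],[0,0,0]],"fingers":[0.2,0.2,0.2,0.2,0.2,0.2,0.2,0.2]}' 50
python3 -m pendant '{"offset":[[0,0,0],[0,0,0]],"twist":[[0,0,0],[0,0,0]],"fingers":[0.2,0.2]}' 50
python3 -c "
from h import *
go(561.5,42.8,13.5,88.15);st()"
```

```text
time: 32.75
ee_pos: [561.5, 40.7, 127.2]
tool_rot: [0.001, 0.018, 1.0, -0.0]
contact_force: [0.0, 1.4, 0.1]
gripper_width: 39.1
grasp_force: 50.6
time: 33.0
ee_pos: [560.7, 43.8, 126.7]
tool_rot: [0.0, 0.016, 1.0, 0.0]
contact_force: [-0.1, 0.4, -1.5]
gripper_width: 38.4
grasp_force: 50.6
go [-0.09, -0.1, 11.32] ('twist z', np.float64(0.001), 'alt', np.float64(-3.141)) closeyaw 88.2 j6 -1.57 tilt [0.0001 0.0001]
33.0 [560.7  43.8 126.7] F [-0.1  0.4 -1.5] w 38.4 g 50.6
```

```bash
python3 -m pendant '{"offset":[[0,0,4],[0,0,8],[0,0,10],[0,0,11],[0,0,11.3],[0,0,11.4],[0,0,11.4]],"twist":[[0,0,0],[0,0,0],[0,0,0],[0,0,0],[0,0,0],[0,0,0],[0,0,0]],"fingers":[0.2,0.2,0.2,0.2,0.2,0.2,0.2]}' 50
python3 -m pendant '{"offset":[[0,0,0],[0,0,0],[0,0,0],[0,0,-3],[0,0,-8],[0,0,-11.5],[0,0,-11.5]],"twist":[[0,0,0],[0,0,0],[0,0,0],[0,0,0],[0,0,0],[0,0,0],[0,0,0]],"fingers":[0.6,0.6,0.6,0.6,0.6,0.6,0.6]}' 50
python3 - <<'E'
from h import *
pots(eyes.snapshot("top"))
go(427.4,215.3,120,88.15);st()
E
```

```text
time: 33.88
ee_pos: [561.3, 42.7, 13.2]
tool_rot: [0.001, 0.016, 1.0, -0.0]
contact_force: [-0.0, -0.0, -0.1]
gripper_width: 38.6
grasp_force: 50.6
time: 34.75
ee_pos: [562.3, 42.7, 130.1]
tool_rot: [0.002, 0.016, 1.0, -0.0]
contact_force: [0.0, 1.2, -0.5]
gripper_width: 51.3
grasp_force: 0.0
pot px (202, 323) rectc [419.3 313.6] cen [418.3 313.5] size [43.9 39.3] yaw 88.8 fill 0.77 g 156
pot px (248, 318) rectc [427.6 216.4] cen [427.4 215.5] size [41.8 39.3] yaw 88.9 fill 0.78 g 163
go [13.96, 16.81, 0.81] ('twist z', np.float64(-0.001), 'alt', np.float64(3.141)) closeyaw 88.1 j6 -1.57 tilt [ 0.0021 -0.0001]
34.8 [561.4  42.7 128.4] F [-0.3  0.2 -1. ] w 51.2 g 0.0
```

```bash
python3 -m pendant '{"offset":[[14,16.8,0.8],[14,16.8,0.8],[14,16.8,0.8],[14,16.8,0.8],[14,16.8,0.8],[14,16.8,0.8],[14,16.8,0.8]],"twist":[[0,0,0],[0,0,0],[0,0,0],[0,0,0],[0,0,0],[0,0,0],[0,0,0]],"fingers":[0.75,0.75,0.75,0.75,0.75,0.75,0.75]}' 50
python3 - <<'E'
from h import *
go(427.4,215.3,6,88.15);st()
E
```

```text
time: 35.67
ee_pos: [427.0, 214.5, 119.2]
tool_rot: [-0.0, 0.017, 1.0, -0.0]
contact_force: [0.1, 0.1, 0.1]
gripper_width: 63.8
grasp_force: 0.0
go [-0.04, 0.08, 11.32] ('twist z', np.float64(-0.002), 'alt', np.float64(3.14)) closeyaw 88.1 j6 -1.2 tilt [-0.0003 -0.0002]
35.67 [427.  214.5 119.2] F [0.1 0.1 0.1] w 63.8 g 0.0
```

```bash
python3 -m pendant '{"offset":[[0,0.1,5],[0,0.1,9],[0,0.1,10.9],[0,0.1,11.3],[0,0.1,11.3],[0,0.1,11.3],[0,0.1,11.3],[0,0.1,11.3]],"twist":[[0,0,0],[0,0,0],[0,0,0],[0,0,0],[0,0,0],[0,0,0],[0,0,0],[0,0,0]],"fingers":[0.75,0.75,0.75,0.75,0.75,0.2,0.2,0.2]}' 50
python3 -m pendant '{"offset":[[0,0,0],[0,0,0]],"twist":[[0,0,0],[0,0,0]],"fingers":[0.2,0.2]}' 50
python3 - <<'E'
from h import *
go(513.5,44.4,130,88.15);st()
E
```

```text
time: 36.67
ee_pos: [427.1, 216.3, 7.6]
tool_rot: [0.001, 0.016, 1.0, 0.0]
contact_force: [-1.2, -0.8, 11.2]
gripper_width: 38.5
grasp_force: 48.9
time: 36.92
ee_pos: [427.1, 216.3, 7.6]
tool_rot: [0.001, 0.016, 1.0, 0.0]
contact_force: [-0.3, -2.0, 10.1]
gripper_width: 38.4
grasp_force: 48.9
go [-9.22, -16.89, -12.24] ('twist z', np.float64(-0.0), 'alt', np.float64(3.141)) closeyaw 88.1 j6 -1.19 tilt [0.0018 0.0005]
36.92 [427.1 216.3   7.6] F [-0.3 -2.  10.1] w 38.4 g 48.9
```

```bash
python3 -m pendant '{"offset":[[0,0,-5],[0,0,-10],[-3,-5,-12],[-6,-11,-12],[-8.5,-15,-12],[-9.2,-16.9,-12],[-9.2,-16.9,-12],[-9.2,-16.9,-12]],"twist":[[0,0,0],[0,0,0],[0,0,0],[0,0,0],[0,0,0],[0,0,0],[0,0,0],[0,0,0]],"fingers":[0.2,0.2,0.2,0.2,0.2,0.2,0.2,0.2]}' 50
python3 -m pendant '{"offset":[[0,0,0]],"twist":[[0,0,0]],"fingers":[0.2]}' 50
python3 -c "
from h import *
go(513.5,44.4,13.2,88.15);st()"
```

```text
time: 37.92
ee_pos: [512.4, 44.9, 126.8]
tool_rot: [-0.0, 0.016, 1.0, 0.0]
contact_force: [0.1, 0.5, -0.7]
gripper_width: 38.7
grasp_force: 50.7
time: 38.05
ee_pos: [512.5, 45.2, 126.7]
tool_rot: [-0.0, 0.016, 1.0, 0.0]
contact_force: [-0.2, 0.8, -1.2]
gripper_width: 38.5
grasp_force: 50.7
go [-0.1, -0.08, 11.35] ('twist z', np.float64(0.001), 'alt', np.float64(-3.141)) closeyaw 88.2 j6 -1.57 tilt [-0.      0.0001]
38.05 [512.5  45.2 126.7] F [-0.2  0.8 -1.2] w 38.5 g 50.7
```

```bash
python3 -m pendant '{"offset":[[0,0,4],[0,0,8],[0,0,10],[0,0,11],[0,0,11.3],[0,0,11.4],[0,0,11.4]],"twist":[[0,0,0],[0,0,0],[0,0,0],[0,0,0],[0,0,0],[0,0,0],[0,0,0]],"fingers":[0.2,0.2,0.2,0.2,0.2,0.2,0.2]}' 50
python3 -m pendant '{"offset":[[0,0,0],[0,0,0],[0,0,0],[0,0,-3],[0,0,-8],[0,0,-11.5],[0,0,-11.5]],"twist":[[0,0,0],[0,0,0],[0,0,0],[0,0,0],[0,0,0],[0,0,0],[0,0,0]],"fingers":[0.6,0.6,0.6,0.6,0.6,0.6,0.6]}' 50
python3 - <<'E'
from h import *
pots(eyes.snapshot("top"))
go(418.3,313.4,120,88.15);st()
E
```

```text
time: 38.92
ee_pos: [513.3, 44.3, 13.1]
tool_rot: [0.001, 0.016, 1.0, 0.0]
contact_force: [-0.0, -0.1, -1.0]
gripper_width: 38.6
grasp_force: 50.7
time: 39.8
ee_pos: [514.3, 44.2, 129.9]
tool_rot: [0.002, 0.016, 1.0, -0.0]
contact_force: [-0.3, -0.9, 0.1]
gripper_width: 51.3
grasp_force: 0.0
pot px (202, 323) rectc [419.3 313.6] cen [418.2 313.6] size [43.9 39.3] yaw 88.8 fill 0.77 g 159
go [10.39, 26.59, 0.81] ('twist z', np.float64(-0.001), 'alt', np.float64(3.141)) closeyaw 88.1 j6 -1.57 tilt [ 0.0023 -0.    ]
39.85 [513.4  44.2 128.3] F [-0.2  0.2 -0.3] w 50.9 g 0.0
```

```bash
python3 -m pendant '{"offset":[[10.4,26.6,0.8],[10.4,26.6,0.8],[10.4,26.6,0.8],[10.4,26.6,0.8],[10.4,26.6,0.8],[10.4,26.6,0.8],[10.4,26.6,0.8],[10.4,26.6,0.8]],"twist":[[0,0,0],[0,0,0],[0,0,0],[0,0,0],[0,0,0],[0,0,0],[0,0,0],[0,0,0]],"fingers":[0.75,0.75,0.75,0.75,0.75,0.75,0.75,0.75]}' 50
python3 - <<'E'
from h import *
go(418.3,313.4,6,88.15);st()
d=eyes.snapshot("top");cv2.imwrite("pics/t8.png",cv2.resize(d["frame"][90:330,290:430,::-1],(350,600)))
E
```

```text
time: 40.85
ee_pos: [417.8, 312.6, 119.1]
tool_rot: [-0.0, 0.017, 1.0, -0.0]
contact_force: [0.5, -0.4, -0.7]
gripper_width: 64.0
grasp_force: 0.0
go [-0.05, 0.09, 11.31] ('twist z', np.float64(-0.002), 'alt', np.float64(3.14)) closeyaw 88.0 j6 -1.01 tilt [-0.0007 -0.0005]
40.85 [417.8 312.6 119.1] F [ 0.5 -0.4 -0.7] w 64.0 g 0.0
```

View pics/t8.png

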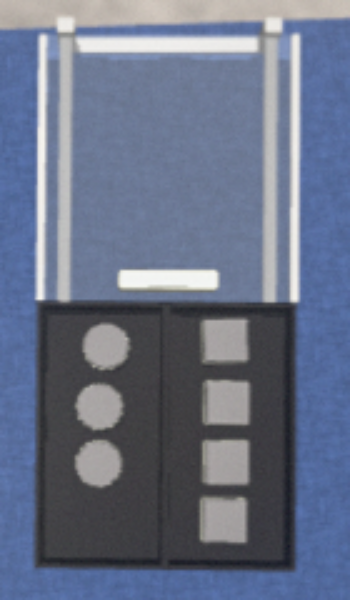

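All the placed pots stand in line: four squares in the right compartment, three rounds in the left, and the fourth round slot is free at about (98,515). I pick the last pot.

```bash
python3 -m pendant '{"offset":[[0,0.1,5],[0,0.1,9],[0,0.1,10.9],[0,0.1,11.3],[0,0.1,11.3],[0,0.1,11.3],[0,0.1,11.3],[0,0.1,11.3]],"twist":[[0,0,0],[0,0,0],[0,0,0],[0,0,0],[0,0,0],[0,0,0],[0,0,0],[0,0,0]],"fingers":[0.75,0.75,0.75,0.75,0.75,0.2,0.2,0.2]}' 50
python3 -m pendant '{"offset":[[0,0,0],[0,0,0]],"twist":[[0,0,0],[0,0,0]],"fingers":[0.2,0.2]}' 50
python3 - <<'E'
from h import *
go(465.5,45.9,130,88.15);st()
E
```

```text
time: 41.9
ee_pos: [418.3, 314.8, 7.7]
tool_rot: [0.001, 0.016, 1.0, 0.0]
contact_force: [-1.0, -2.3, 12.1]
gripper_width: 39.0
grasp_force: 49.0
time: 42.15
ee_pos: [418.2, 314.8, 7.7]
tool_rot: [0.001, 0.016, 1.0, 0.0]
contact_force: [-0.6, -2.6, 11.5]
gripper_width: 38.6
grasp_force: 49.0
go [-5.62, -26.71, -12.25] ('twist z', np.float64(-0.0), 'alt', np.float64(3.141)) closeyaw 88.1 j6 -1.01 tilt [0.0016 0.0008]
42.15 [418.2 314.8   7.7] F [-0.6 -2.6 11.5] w 38.6 g 49.0
```

```bash
python3 -m pendant '{"offset":[[0,0,-5],[0,0,-10],[-1,-6,-12],[-2.5,-12,-12],[-4,-18,-12],[-5,-24,-12],[-5.6,-26.7,-12],[-5.6,-26.7,-12]],"twist":[[0,0,0],[0,0,0],[0,0,0],[0,0,0],[0,0,0],[0,0,0],[0,0,0],[0,0,0]],"fingers":[0.2,0.2,0.2,0.2,0.2,0.2,0.2,0.2]}' 50
python3 -m pendant '{"offset":[[0,0,0],[0,0,0]],"twist":[[0,0,0],[0,0,0]],"fingers":[0.2,0.2]}' 50
python3 -c "
from h import *
go(465.5,45.9,13.3,88.15);st()"
```

```text
time: 43.15
ee_pos: [465.4, 44.1, 127.1]
tool_rot: [0.001, 0.018, 1.0, -0.0]
contact_force: [0.5, 0.7, -0.7]
gripper_width: 38.6
grasp_force: 50.7
time: 43.4
ee_pos: [464.7, 46.7, 126.7]
tool_rot: [0.0, 0.016, 1.0, 0.0]
contact_force: [0.1, -1.1, -0.0]
gripper_width: 38.6
grasp_force: 50.7
go [-0.08, -0.08, 11.34] ('twist z', np.float64(0.001), 'alt', np.float64(-3.141)) closeyaw 88.2 j6 -1.57 tilt [0.0001 0.0001]
43.4 [464.7  46.7 126.7] F [ 0.1 -1.1 -0. ] w 38.6 g 50.7
```

```bash
python3 -m pendant '{"offset":[[0,0,4],[0,0,8],[0,0,10],[0,0,11],[0,0,11.3],[0,0,11.4],[0,0,11.4]],"twist":[[0,0,0],[0,0,0],[0,0,0],[0,0,0],[0,0,0],[0,0,0],[0,0,0]],"fingers":[0.2,0.2,0.2,0.2,0.2,0.2,0.2]}' 50
python3 -m pendant '{"offset":[[0,0,0],[0,0,0],[0,0,0],[0,0,-3],[0,0,-8],[0,0,-11.5],[0,0,-11.5]],"twist":[[0,0,0],[0,0,0],[0,0,0],[0,0,0],[0,0,0],[0,0,0],[0,0,0]],"fingers":[0.6,0.6,0.6,0.6,0.6,0.6,0.6]}' 50
python3 - <<'E'
from h import *
pots(eyes.snapshot("top"))
go(660.3,-13,130,-1.85);st()
E
```

```text
time: 44.28
ee_pos: [465.3, 45.9, 13.1]
tool_rot: [0.001, 0.016, 1.0, -0.0]
contact_force: [0.7, 0.8, -0.8]
gripper_width: 38.3
grasp_force: 50.7
time: 45.15
ee_pos: [466.3, 45.8, 129.8]
tool_rot: [0.002, 0.016, 1.0, -0.0]
contact_force: [0.1, 0.2, -0.6]
gripper_width: 51.6
grasp_force: 0.0
go [-19.67, -5.24, -0.11] ('twist z', np.float64(1.57), 'alt', np.float64(-1.571)) closeyaw 88.1 j6 -1.57 tilt [ 0.0024 -0.0001]
45.2 [465.4  45.8 128.4] F [ 0.3  0.4 -0.3] w 51.8 g 0.0
```

```bash
python3 -m pendant '{"offset":[[-19.6,-5.2,-0.1],[-19.6,-5.2,-0.1],[-19.6,-5.2,-0.1],[-19.6,-5.2,-0.1],[-19.6,-5.2,-0.1],[-19.6,-5.2,-0.1],[-19.6,-5.2,-0.1],[-19.6,-5.2,-0.1]],"twist":[[0,0,1.57],[0,0,1.57],[0,0,1.57],[0,0,1.57],[0,0,1.57],[0,0,1.57],[0,0,1.57],[0,0,1.57]],"fingers":[0.6,0.6,0.6,0.6,0.6,0.6,0.6,0.6]}' 50
python3 -m pendant '{"offset":[[0,0,0],[0,0,0]],"twist":[[0,0,0],[0,0,0.02]],"fingers":[0.5,0.5]}' 50
python3 - <<'E'
from h import *
go(660.3,-13,62,-1.85);st()
d=eyes.snapshot("scene");a=cv2.resize(d["frame"][130:290,230:430,::-1],(600,480),interpolation=2);cv2.imwrite("pics/s9.png",a)
E
```

```text
time: 46.2
ee_pos: [658.4, -12.5, 126.6]
tool_rot: [-0.001, 0.696, 0.718, -0.001]
contact_force: [0.6, -0.5, -0.3]
gripper_width: 51.0
grasp_force: 0.0
time: 46.45
ee_pos: [658.7, -12.5, 127.6]
tool_rot: [-0.001, 0.699, 0.715, -0.0]
contact_force: [0.0, -0.2, 0.2]
gripper_width: 42.8
grasp_force: 0.0
go [-0.05, 0.16, 6.56] ('twist z', np.float64(0.054), 'alt', np.float64(-3.088)) closeyaw 1.2 j6 -0.13 tilt [-0.0013  0.0002]
46.45 [658.7 -12.5 127.6] F [ 0.  -0.2  0.2] w 42.8 g 0.0
```

View pics/s9.png

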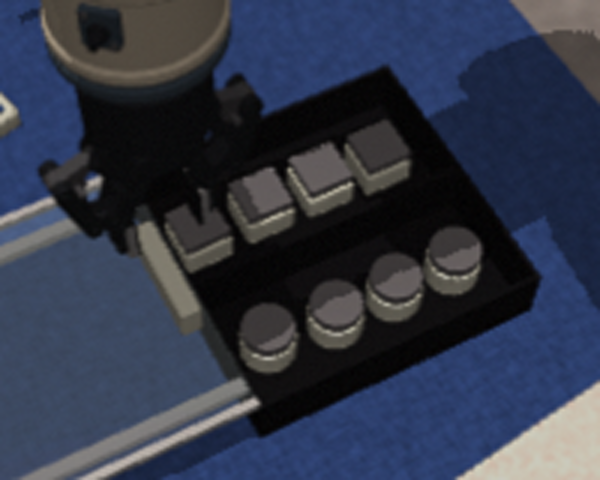

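All eight pots stand upright in the right compartments. I grip the cover bar.

```bash
python3 -m pendant '{"offset":[[0,0.1,2],[0,0.1,4],[0,0.1,6],[0,0.1,6.4],[0,0.1,6.4],[0,0.1,6.4],[0,0.1,6.4],[0,0.1,6.4]],"twist":[[0,0,0.054],[0,0,0.054],[0,0,0.054],[0,0,0.054],[0,0,0.054],[0,0,0.054],[0,0,0.054],[0,0,0.054]],"fingers":[0.5,0.5,0.5,0.5,0.5,0.05,0.05,0.05]}' 40
python3 -m pendant '{"offset":[[0,0,0],[0,0,0]],"twist":[[0,0,0],[0,0,0]],"fingers":[0.05,0.05]}' 40
python3 -c "
from h import *
go(441.6,-5.9,63,-1.85);st()"
```

```text
time: 47.5
ee_pos: [659.8, -12.6, 65.5]
tool_rot: [0.0, 0.72, 0.694, -0.0]
contact_force: [-5.4, -0.9, 8.6]
gripper_width: 15.2
grasp_force: 39.8
time: 47.75
ee_pos: [659.9, -12.6, 65.5]
tool_rot: [0.0, 0.72, 0.694, -0.0]
contact_force: [-5.5, 0.2, 7.8]
gripper_width: 15.0
grasp_force: 39.8
go [-0.11, -21.84, 0.25] ('twist z', np.float64(-0.003), 'alt', np.float64(3.138)) closeyaw -2.0 j6 -0.07 tilt [ 0.     -0.0001]
47.75 [659.9 -12.6  65.5] F [-5.5  0.2  7.8] w 15.0 g 39.8
```

```bash
python3 -m pendant '{"offset":[[0,-2,0],[0,-5,0],[0,-8,0],[0,-11,0],[0,-14,0],[0,-17,0],[-0.05,-20,0],[-0.05,-21.6,0]],"twist":[[0,0,0],[0,0,0],[0,0,0],[0,0,0],[0,0,0],[0,0,0],[0,0,0],[0,0,0]],"fingers":[0.05,0.05,0.05,0.05,0.05,0.05,0.05,0.05]}' 40
python3 -m pendant '{"offset":[[0,-0.2,0],[0,-0.4,0],[0,-0.5,0],[0,-0.5,0]],"twist":[[0,0,0],[0,0,0],[0,0,0],[0,0,0]],"fingers":[0.05,0.05,0.05,0.05]}' 40
```

```text
time: 48.75
ee_pos: [444.1, -5.6, 65.5]
tool_rot: [0.001, 0.72, 0.694, 0.001]
contact_force: [3.0, -2.7, 2.7]
gripper_width: 14.6
grasp_force: 41.0
time: 49.25
ee_pos: [440.5, -5.4, 65.5]
tool_rot: [0.001, 0.72, 0.694, 0.001]
contact_force: [0.5, -2.2, 10.8]
gripper_width: 15.3
grasp_force: 42.2
```

```bash
python3 -m pendant '{"offset":[[0,-0.2,0],[0,-0.3,0],[0,-0.4,0],[0,-0.4,0]],"twist":[[0,0,0],[0,0,0],[0,0,0],[0,0,0]],"fingers":[0.05,0.05,0.05,0.05]}' 40
```

```text
time: 49.75
ee_pos: [439.8, -5.5, 65.5]
tool_rot: [0.003, 0.72, 0.694, 0.003]
contact_force: [16.7, 1.9, -8.2]
gripper_width: 14.9
grasp_force: 40.0
```

The cover is against its stop. I relax, release and retreat.

```bash
python3 -m pendant '{"offset":[[0,0.2,0],[0,0.2,0],[0,0.2,0],[0,0.2,0],[0,0.2,-4],[0,0.2,-9],[0,0.2,-12],[0,0.2,-12]],"twist":[[0,0,0],[0,0,0],[0,0,0],[0,0,0],[0,0,0],[0,0,0],[0,0,0],[0,0,0]],"fingers":[0.05,0.5,0.5,0.5,0.5,0.5,0.5,0.5]}' 40
python3 -m pendant '{"offset":[[-6,0,0],[-12,0,0],[-18,0,0],[-24,0,0],[-30,0,0],[-30,0,0],[-30,0,0],[-30,0,0]],"twist":[[0,0,0],[0,0,0],[0,0,0],[0,0,0],[0,0,0],[0,0,0],[0,0,0],[0,0,0]],"fingers":[0.5,0.5,0.5,0.5,0.5,0.5,0.5,0.5]}' 40
python3 - <<'E'
from h import *
st();d=eyes.snapshot("top");cv2.imwrite("pics/t10.png",d["frame"][:,:,::-1])
g=d["frame"].mean(2);k=np.zeros(g.shape,bool);k[300:320,325:390]=1
for c in blobs((g>170)&k,30): print("bar",rect(d,c,83))
E
```

```text
time: 50.75
ee_pos: [438.2, -5.1, 186.3]
tool_rot: [0.002, 0.72, 0.694, 0.001]
contact_force: [0.1, -0.1, -0.3]
gripper_width: 42.7
grasp_force: 0.0
time: 51.75
ee_pos: [426.3, -303.5, 184.0]
tool_rot: [-0.001, 0.719, 0.695, 0.0]
contact_force: [-0.5, 0.7, -0.8]
gripper_width: 42.8
grasp_force: 0.0
51.75 [ 426.3 -303.5  184. ] F [-0.5  0.7 -0.8] w 42.8 g 0.0
bar (array([441. ,  -5.5]), array([77.1, 13.8]), 89.0)
```

View pics/t10.png

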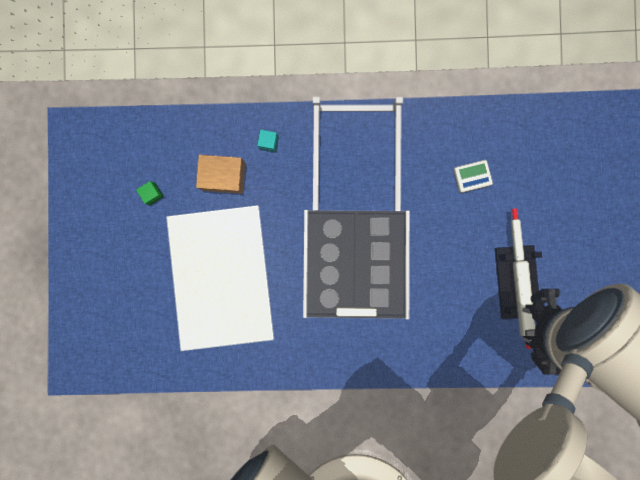

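The mat is empty and the cover is shut, with the bar at its starting place of (441,-5.5). All eight pots are sorted, the pipette is in the rest, and the timer and carton are untouched. The gripper is in free air, so I hand in.

```bash
python3 -c "
from cell import order
print(order.job_done())"
```

```text
the job is handed in; nothing more can be done
None
```

The job is handed in: the pipette is in its rest, all six pots from the mat stand upright with their own shape in the box, and the cover is fully shut; the timer and carton were not touched (52 s of 200 s used).

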